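# Put the washed gas hob's burners back together

## Task

The small and medium burners of the patio gas hob have been washed and stacked on the teak rack. Work down the stack and put them back together: the small flame ring in the small burner cup and the small cap on it, then the medium flame ring in the medium cup and the medium cap on that, each part lying flat and well centred, and let go. The big burner is already together; leave the glass jar, the lighter and the basting brush where they are.

Things in the scene. Friction and masses are not known exactly. Their poses are not given: they have to be found in the camera images.
- small_ring_center (a point): Small flame ring: aluminium ring, 38 mm outer diameter, 18 mm high, upright, flame slots all round its side, dark bore 22 mm wide on top. It starts on top of the stack. Point: its centre, half-way up; z along its axis. About 40 g.
- small_cap_center (a point): Small burner cap: plain flat black-enamelled disc, 46 mm diameter, 12 mm thick, second from the top of the stack. Point: its centre, half-way up; z along its axis. About 90 g.
- medium_ring_center (a point): Medium flame ring: aluminium ring, 58 mm outer diameter, 22 mm high, flame slots all round its side, under the small cap in the stack. Point: its centre, half-way up; z along its axis. About 90 g.
- medium_cap_center (a point): Medium burner cap: plain flat black-enamelled disc, 66 mm diameter, 12 mm thick, lowest of the stack, lying on the flat top of the teak rack (300 by 320 mm, 22 mm high). Point: its centre, half-way up; z along its axis. About 200 g. The four parts of the stack lie loose on one another, centred within some 2 mm, and rest on flat faces.
- small_cup_floor (a point): Small burner cup on the stainless steel hob: shallow round aluminium cup, 56 mm inside and 62 mm outside diameter, flat floor, wall standing 4 mm above the floor, brass gas jet in the middle (no obstacle: the ring goes over it). Point: centre of the cup's floor, on which the flame ring stands (36 mm above the table); z up. The cap rests on the flat top of the ring.
- medium_cup_floor (a point): Medium burner cup on the hob: the same kind, 76 mm inside and 82 mm outside diameter, wall standing 4 mm above the flat floor. Point: centre of the cup's floor, on which the flame ring stands (36 mm above the table); z up.
- big_burner: The big burner, already together and fixed: 108 mm cup, 84 mm flame ring and 92 mm black cap, standing 44 mm above the hob's top (74 mm above the table). Origin: centre of its underside on the hob's top. The hob is 340 mm deep, 380 mm wide, 30 mm high; its three burner places lie 165 mm or more apart, centre to centre; three knobs 20 mm high stand along its edge nearest the robot.
- jar_center (a point): Empty clear glass jar, open at the top, 68 mm diameter, 62 mm high, standing on the teak rack with its centre 125 mm or more from that of the stack. Point: its centre, half-way up. To be left alone.
- lighter_center (a point): Black plastic lighter lying on the rack, about 66 mm long, 24 mm wide, 15 mm high, with its centre 125 mm or more from that of the stack. Point: its middle. To be left alone.
- brush_center (a point): Red silicone basting brush with teak handle lying along the rack's edge farthest from the robot, 250 mm long, up to 34 mm wide, about 15 mm high. Point: on its handle, 120 mm from the handle's end and 8 mm above the rack; x points to the bristles. To be left alone.
There are look-alikes about, which are no part of the job. Leave any orange or purple look-alike of the part that bears small_cap_center alone.

How it is judged:
By the outcome, as a careful person would: the job done as asked, in the order asked, and still so for the second after the job is handed in, with the robot touching nothing.
It also fails if it takes over 128 s, if anything falls off the work surface, if the arm or the gripper's body presses on something with over 40 N, if the wrist force passes 120 N, or if a joint passes its speed limit or range.

## Robot

A 7-joint arm with a two-finger parallel gripper is mounted at the origin on the work surface. World frame = base frame: x ahead of the robot, y to its left, z up, the work surface at z = 0. Lengths are in mm, angles in rad, forces in N, time in s.
With the tool pointing down it reaches from about 400 to 925 mm from the base axis. Payload 5.6 kg.
Tool frame: the origin (TCP) lies at the very end of the fingers, on their centre line; the grasp point (between the pads) lies r.hold_point_z behind it (r.hold_point_z is the distance from the TCP to the grasp point, in mm); z points along the fingers, y is the line along which they close (so a half turn about z gives the same grasp; the last joint's range is limited). The gripper opens to 85 mm and grips with 20 to 120 N. Pads are 22 mm wide; open, the fingers measure 114 mm over their backs; the gripper's body (76 mm by 85 mm) begins 54 mm behind the grasp point. The pads swing forward as they close: fully open they stand 13 mm farther back than shut.
Start: joints at [-1.196, 0.468, -0.012, 1.603, 0.006, 1.071, -0.056], TCP at [263.778, 594.079, 231.29] pointing down, gripper open.
Joint ranges: [-2.53, 2.53], [-0.31, 2.02], [-1.57, 1.55], [0.28, 2.44], [-1.29, 4.43], [0.15, 1.84], [-2.92, 2.92]. Speed limits (rad/s): [2.57, 2.57, 3.14, 3.14, 3.14, 3.14, 3.14].

## Interface

Orientations are given as a rotation vector (axis times angle).
In Python, from station import r gives the robot as it stands.
- The arm moves only by the tool step_arm, never from a script. Its argument "increments" is a list of rows, each a list of 7 numbers: the turn, a rotation vector about the tool's x, y, z in rad, then the shift along the tool's x, y, z in m, then the opening in per cent of the stroke, from 0 (shut) to 100 (fully open). In form: [[rx, ry, rz, dx, dy, dz, grip], ...]. A call has 1 to 8 rows; each row shifts and turns the commanded pose from where the row before left it, along the tool's axes as they then stand; what a row does not reach is not made up. A row lasts 1/10 s, in which the tool goes at most 50 mm and 8.59 degrees, less where a joint would pass 70% of its speed; a pose out of reach is approached as far as the arm can. A call with a gripper value outside its range is refused whole. The fingers move at their own pace and stop on an object; "squeeze" is the grip in N (left out, the last holds). Time passes only in rows, so rows that do not move let the fingers close. It gives the time, the measured TCP pose, the force and the opening at its end, in the units of the state.
- r.read_state(): the state, without advancing time (a new reading comes with each control period).
- r.capture(name): name is "scene" or "top"; returns (picture, depth): 400x640x3 uint8, red, green, blue; 400x640 float32, mm along the optical axis (not along the pixel's ray), 0 where there is no reading.
- r.camera_model(name): a dict with "fx", "fy", "cx", "cy" (pixels), "extrinsics" (4x4, takes a point from world to camera coordinates). Camera axes: x right, y down, z forward; pixel columns grow to the right and rows downward; lengths in mm; the calibration is good to about 2 mm. A picture is of the moment at which its call begins. camera_model takes no time and is no camera call.
- r.close_job(): hands the job in, once; it reports no verdict.
The state is a dict: "time_s": time; "qpos": joint angles; "joint_vel": joint speeds; "tau": joint torques, N m; "eef_pos": TCP position; "orientation": TCP orientation; "force": force on the tool from outside, world axes, zero at the start; "ft_torque": the same for the moment, N m; "grip_width": finger opening in mm.
Only numpy, scipy, OpenCV 4.12 (cv2) and the standard library are available. Lean on these libraries where they do the work, as an engineer would, in place of code of your own. Each camera call takes 0.05 s, during which the arm holds its last target. There are 200 camera calls.

## Working session

There is one attempt and no reset: what is moved stays moved. The work goes in short steps, Python scripts to look and compute and a tool call to move; the robot and the scene stay as the last step left them, time stands still between calls to the robot, and variables do not carry over. Pictures are saved under pics/ and viewed, on a budget of 14 in all, crops included, one or two more only if the job needs it, and the job is handed in when it is done.

Besides the shell and the picture viewer there is one more tool, called after "Call:" as name(argument=value, ...), one argument or row to a line, values as JSON. step_arm: Moves the arm, as the interface text tells. Its arguments: {"type":"object","properties":{"increments":{"type":"array","items":{"type":"array","items":{"type":"number"}}},"squeeze":{"type":"number"}},"required":["increments"]}

```bash
ls; mkdir -p pics; python3 - <<'E'
from station import r
import cv2,numpy as np
print(r.read_state(), r.hold_point_z)
for n in("scene","top"):
    p,d=r.capture(n); cv2.imwrite(f"pics/{n}0.png",p[:,:,::-1]); np.save(f"pics/{n}0.npy",d)
    m=r.camera_model(n); print(n,{k:np.round(v,3).tolist() for k,v in m.items()})
E
```

```text
pics
{'time_s': 0.0, 'qpos': array([-1.19600174,  0.46838134, -0.01159831,  1.60359355,  0.0059874 ,
        1.07141577, -0.05629578]), 'joint_vel': array([ 3.99223337e-04, -4.22402916e-04, -2.15156211e-05,  2.32587733e-04,
        7.96699247e-05,  1.62285332e-04,  9.91974253e-05]), 'tau': array([-7.38298127e-05, -5.32380402e+01,  2.14598532e-02, -2.51305568e+01,
        1.14157051e-02,  7.68435770e-03,  1.43706380e-07]), 'eef_pos': array([263.57451282, 593.56396772, 230.34807397]), 'orientation': array([-6.51562331e-01, -3.07302354e+00,  2.74117587e-03]), 'force': array([ 0.08483101, -0.45363814,  0.32378963]), 'ft_torque': array([-0.05343795, -0.00544539, -0.00123651]), 'grip_width': 85.4413451140762} 18.700000000000003
scene {'fx': 485.632, 'fy': 485.632, 'cx': 316.83, 'cy': 197.282, 'extrinsics': [[0.546, 0.838, 0.013, -265.204], [0.679, -0.433, -0.592, -285.032], [-0.491, 0.332, -0.806, 1412.902], [0.0, 0.0, 0.0, 1.0]]}
top {'fx': 448.558, 'fy': 448.558, 'cx': 315.673, 'cy': 196.587, 'extrinsics': [[-0.022, -1.0, -0.017, -2.122], [-0.989, 0.024, -0.143, 527.786], [0.143, 0.013, -0.99, 1210.863], [0.0, 0.0, 0.0, 1.0]]}
```

View pics/scene0.png

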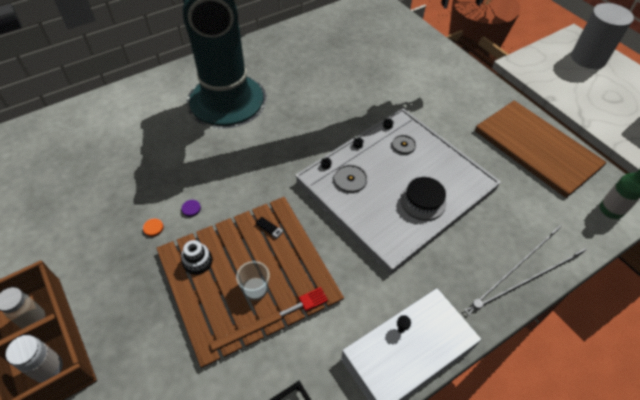

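View pics/top0.png

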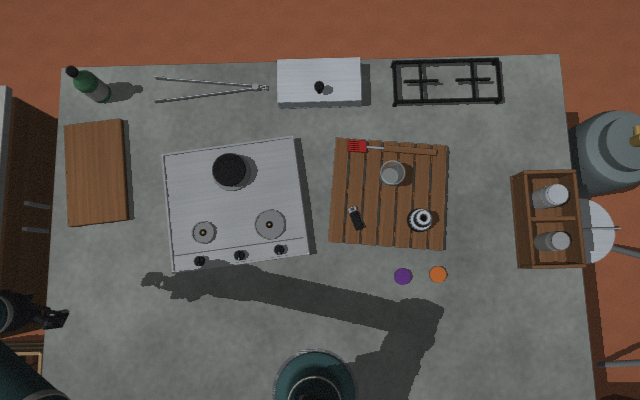

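```bash
python3 - <<'E'
import cv2,numpy as np
s=cv2.imread("pics/scene0.png");t=cv2.imread("pics/top0.png")
def c(im,u,v,h=25,k=8): return cv2.resize(im[v-h:v+h,u-h:u+h],None,fx=k,fy=k,interpolation=cv2.INTER_CUBIC)[:400,:400] if 0 else cv2.resize(im[v-h:v+h,u-h:u+h],(260,260),interpolation=cv2.INTER_CUBIC)
a=np.hstack([c(t,420,219),c(t,203,232),c(t,269,224)])
b=np.hstack([c(s,195,254),c(s,403,144),c(s,350,179)])
cv2.imwrite("pics/crop1.png",np.vstack([a,b]))
E
```

```text
(no output)
```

View pics/crop1.png

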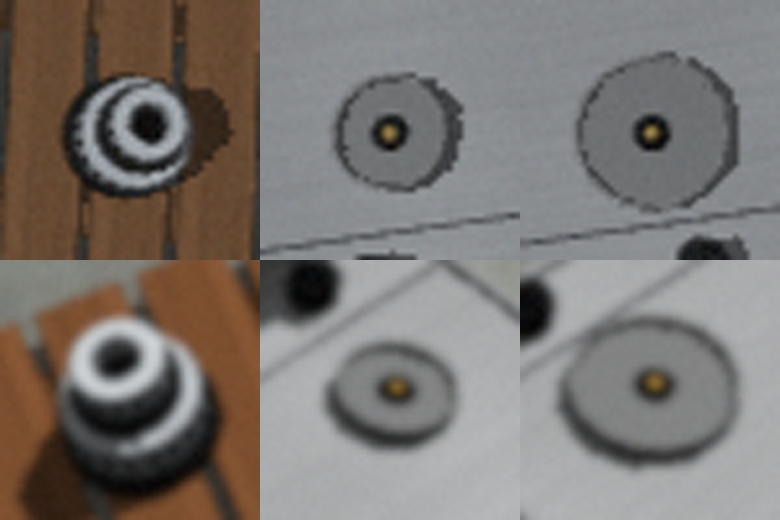

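```bash
cat > h.py <<'E'
from station import r
import numpy as np
M={n:r.camera_model(n) for n in("scene","top")}
def P(n):
    m=M[n]; K=np.array([[m["fx"],0,m["cx"]],[0,m["fy"],m["cy"]],[0,0,1]]); return K,np.array(m["extrinsics"])
def ray(n,u,v):
    K,E=P(n); d=E[:3,:3].T@np.linalg.solve(K,[u,v,1]); return -E[:3,:3].T@E[:3,3], d
def atz(n,u,v,z):
    o,d=ray(n,u,v); return (o+d*(z-o[2])/d[2]).round(1)
def tri(pt,ps):
    A=[];b=[]
    for n,p in(("top",pt),("scene",ps)):
        o,d=ray(n,*p); d/=np.linalg.norm(d); Q=np.eye(3)-np.outer(d,d);A.append(Q);b.append(Q@o)
    x,res,*_=np.linalg.lstsq(np.vstack(A),np.hstack(b),rcond=None); return x.round(1),res
def cloud(n,d):
    K,E=P(n); v,u=np.mgrid[:400,:640]; c=np.stack([(u-K[0,2])/K[0,0]*d,(v-K[1,2])/K[1,1]*d,d],-1)-E[:3,3]; w=c@E[:3,:3]; w[d==0]=np.nan; return w
E
python3 - <<'E'
from h import *
for nm,a,b in(("ring",(423.25,217.25),(192.3,248.2)),("scup",(202.4,232.2),(404,143.2)),("mcup",(268.8,224),(350.6,177.25))):
    x,res=tri(a,b); print(nm,x,res)
    for n in("top","scene"):
        w=cloud(n,np.load(f"pics/{n}0.npy")); q=w[np.hypot(w[...,0]-x[0],w[...,1]-x[1])<(45 if nm!="ring" else 40)]
        if nm=="ring":
            for lo,hi in((32,42),(50,60),(62,69),(68,84)):
                s=q[(q[:,2]>lo)&(q[:,2]<hi)]; print(n,lo,hi,len(s),s.mean(0).round(1),np.median(s[:,2]).round(1), ((s.max(0)+s.min(0))/2).round(1),(s.max(0)-s.min(0)).round(1))
        else:
            s=q[(q[:,2]>33.5)]; print(n,len(s),((s.max(0)+s.min(0))/2).round(1),(s.max(0)-s.min(0)).round(1),np.median(s,0).round(1))
E
```

```text
ring [ 459.3 -298.1   82.4] [2.81137344]
top 32 42 66 [ 448.7 -281.6   35.2] 34.9 [ 457.2 -293.    36.1] [63.6 57.7  7.9]
top 50 60 120 [ 453.  -290.5   55.8] 56.4 [ 456.6 -297.6   54.9] [54.7 58.2  9.8]
top 62 69 42 [ 451.9 -292.6   66.2] 66.6 [ 458.3 -297.5   65.4] [43.3 39.8  6.7]
top 68 84 105 [ 457.  -296.    74.7] 73.1 [ 458.2 -298.4   76. ] [43.2 42.7 15.7]
scene 32 42 120 [ 478.6 -298.2   35.4] 34.3 [ 471.5 -296.4   37. ] [41.6 62.8  9.9]
scene 50 60 179 [ 471.4 -299.6   54.8] 54.8 [ 461.9 -297.8   55. ] [52.1 57.4  9.6]
scene 62 69 94 [ 470.5 -300.8   66. ] 66.2 [ 465.7 -298.2   65.5] [32.6 44.5  6.8]
scene 68 84 182 [ 462.3 -298.8   76.6] 77.3 [ 461.2 -298.    76. ] [41.1 41.  16. ]
scup [436.4 302.3  36.6] [2.6554852]
top 421 [436.9 301.5  39.8] [83.  86.5 12.5] [435.9 301.2  37.2]
scene 333 [438.3 300.3  38.6] [67.  63.7 10.1] [437.5 300.4  36.6]
mcup [454.8 118.   37.3] [2.31669215]
top 634 [456.  116.7  40.1] [86.6 83.6 13.1] [453.5 116.8  37.2]
scene 634 [455.  116.8  38.1] [85.7 82.7  9.3] [455.3 117.   36.1]
```

Call:
step_arm(
  increments=[
    [0, 0, -0.1045, 0, 0, 0, 65],
    [0, 0, -0.1045, 0, 0, 0, 65],
    [0, 0, -0.1045, 0, 0, 0, 65],
    [0, 0, -0.1044, 0, 0, 0, 65],
    [0, 0, 0, 0, 0, 0, 65],
    [0, 0, 0, 0, 0, 0, 65],
  ],
)

```text
time_s: 0.7
eef_pos: [263.8, 593.8, 230.9]
orientation: [-0.004, -3.141, 0.001]
force: [0.4, -0.1, 0.1]
grip_width: 55.4
```

Call:
step_arm(
  increments=[
    [0, 0, 0, -0.016, -0.038, 0, 65],
    [0, 0, 0, -0.016, -0.038, 0, 65],
    [0, 0, 0, -0.016, -0.038, 0, 65],
    [0, 0, 0, -0.016, -0.038, 0, 65],
    [0, 0, 0, -0.016, -0.038, 0, 65],
    [0, 0, 0, -0.016, -0.038, 0, 65],
    [0, 0, 0, -0.016, -0.038, 0, 65],
    [0, 0, 0, -0.016, -0.038, 0, 65],
  ],
)

```text
time_s: 1.5
eef_pos: [392.2, 288.5, 231.5]
orientation: [0.003, 3.141, 0.001]
force: [0.5, 0.4, 0.3]
grip_width: 55.9
```

Call:
step_arm(
  increments=[
    [0, 0, 0, -0.016, -0.038, 0, 65],
    [0, 0, 0, -0.016, -0.038, 0, 65],
    [0, 0, 0, -0.016, -0.038, 0, 65],
    [0, 0, 0, -0.016, -0.038, 0, 65],
    [0, 0, 0, 0, -0.038, 0, 65],
    [0, 0, 0, 0, -0.038, 0, 65],
    [0, 0, 0, 0, 0, 0, 65],
    [0, 0, 0, 0, 0, 0, 65],
  ],
)

```text
time_s: 2.3
eef_pos: [455.8, 61.7, 231.5]
orientation: [0.005, 3.141, 0.001]
force: [-0.5, 0.8, 0.1]
grip_width: 55.6
```

Call:
step_arm(
  increments=[
    [0, 0, 0, -0.004, -0.04, 0, 65],
    [0, 0, 0, 0, -0.045, 0, 65],
    [0, 0, 0, 0, -0.045, 0, 65],
    [0, 0, 0, 0, -0.045, 0, 65],
    [0, 0, 0, 0, -0.045, 0, 65],
    [0, 0, 0, 0, -0.045, 0, 65],
    [0, 0, 0, 0, -0.045, 0, 65],
    [0, 0, 0, 0, -0.04, 0, 65],
  ],
)

```text
time_s: 3.1
eef_pos: [460.8, -288.5, 231.3]
orientation: [-0.002, 3.141, 0.0]
force: [0.8, 0.2, -0.8]
grip_width: 55.7
```

Call:
step_arm(
  increments=[
    [0, 0, 0, 0, -0.0095, 0.03, 65],
    [0, 0, 0, 0, 0, 0.04, 65],
    [0, 0, 0, 0, 0, 0.04, 65],
    [0, 0, 0, 0, 0, 0.01, 65],
    [0, 0, 0, 0, 0, 0, 65],
    [0, 0, 0, 0, 0, 0, 65],
  ],
)

```text
time_s: 3.7
eef_pos: [461.3, -297.4, 112.7]
orientation: [-0.001, 3.139, -0.001]
force: [0.5, -0.1, 0.5]
grip_width: 55.0
```

```bash
cat > snap.py <<'E'
import sys,cv2,numpy as np
from h import *
# snap.py name n:u,v,half ...
ims={}
tiles=[]
for a in sys.argv[2:]:
    n,q=a.split(":"); u,v,h=map(int,q.split(","))
    if n not in ims: ims[n]=r.capture(n); np.save(f"pics/{sys.argv[1]}_{n}.npy",ims[n][1]); cv2.imwrite(f"pics/{sys.argv[1]}_{n}full.png",ims[n][0][:,:,::-1])
    p=ims[n][0][v-h:v+h,u-h:u+h,::-1]; tiles.append(cv2.resize(p,(400,400),interpolation=cv2.INTER_CUBIC))
cv2.imwrite(f"pics/{sys.argv[1]}.png",np.hstack(tiles))
s=r.read_state(); print(s["time_s"],s["eef_pos"].round(1),s["grip_width"],r.hold_point_z)
E
python3 snap.py a top:421,219,25 scene:195,240,40
```

```text
3.8 [ 461.4 -297.8  113.3] 55.45374461497773 18.700000000000003
```

View pics/a.png

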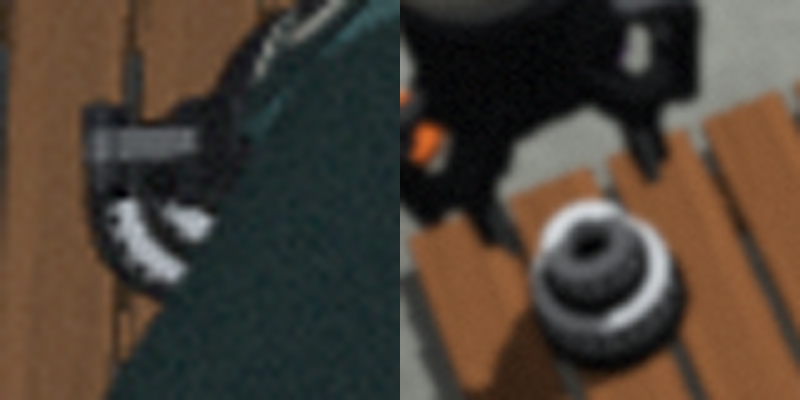

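```bash
python3 - <<'E'
from h import *
import cv2
def pr(n,p):
    K,E=P(n); c=K@(E[:3,:3]@p+E[:3,3]); return (c[:2]/c[2]).round(1)
for z in(107,113,118,123): print(z,pr("scene",[461.4,-297.8,z]),[pr("scene",[461.4+11,-297.8+s,z]).tolist() for s in(-42,-28,28,42)])
print(pr("scene",[459.3,-298,86]),pr("top",[459.3,-298,86]))
E
```

```text
107 [190.  242.9] [[173.0, 256.5], [179.5, 253.2], [204.7, 240.4], [210.8, 237.3]]
113 [189.4 241.4] [[172.4, 255.0], [178.8, 251.7], [204.2, 238.9], [210.4, 235.8]]
118 [188.9 240.1] [[171.8, 253.8], [178.3, 250.5], [203.8, 237.7], [210.0, 234.5]]
123 [188.4 238.8] [[171.2, 252.5], [177.8, 249.2], [203.3, 236.4], [209.6, 233.2]]
[191.4 247.4] [423.1 217. ]
```

Call:
step_arm(
  increments=[
    [0, 0, 0, 0.001, 0, 0.012, 65],
    [0, 0, 0, 0, 0, 0.012, 65],
    [0, 0, 0, 0, 0, 0.01, 65],
    [0, 0, 0, 0, 0, 0.007, 65],
    [0, 0, 0, 0, 0, 0, 65],
    [0, 0, 0, 0, 0, 0, 55],
  ],
  squeeze=25,
)

```text
time_s: 4.4
eef_pos: [458.7, -297.5, 70.0]
orientation: [-0.0, -3.141, -0.0]
force: [-0.3, -0.4, 0.6]
grip_width: 47.2
```

Call:
step_arm(
  increments=[
    [0, 0, 0, 0, 0, 0, 50],
    [0, 0, 0, 0, 0, 0, 46],
    [0, 0, 0, 0, 0, 0, 35],
    [0, 0, 0, 0, 0, 0, 30],
    [0, 0, 0, 0, 0, 0, 30],
    [0, 0, 0, 0, 0, 0, 30],
  ],
)

```text
time_s: 5.0
eef_pos: [459.2, -297.6, 70.8]
orientation: [-0.0, 3.141, -0.001]
force: [-0.5, -0.3, 5.6]
grip_width: 36.9
```

```bash
python3 snap.py b scene:195,240,30;  python3 - <<'E'
from h import *
for n,a in (("top",[(423.25,217.25,86),(202.4,232.2,38),(268.8,224,38)]),("scene",[(192.3,248.2,86),(404,143.2,38),(350.6,177.25,38)])):
    print(n,[atz(n,*q) for q in a])
E
```

```text
5.05 [ 459.1 -297.7   70.8] 36.809997515570174 18.700000000000003
top [array([ 458.5, -298.4,   86. ]), array([435.7, 300.9,  38. ]), array([454.2, 117. ,  38. ])]
scene [array([ 462.1, -297.3,   86. ]), array([437.8, 302.5,  38. ]), array([455.6, 118.6,  38. ])]
```

View pics/b.png

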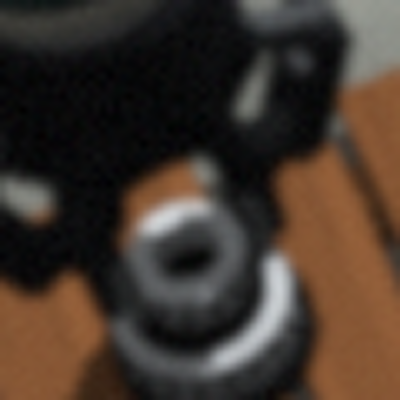

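Call:
step_arm(
  increments=[
    [0, 0, 0, 0, 0, -0.002, 30],
    [0, 0, 0, 0, 0, -0.008, 30],
    [0, 0, 0, 0, 0, -0.02, 30],
    [0, 0, 0, 0, 0, -0.03, 30],
    [0, 0, 0, 0, 0, -0.01, 30],
    [0, 0, 0, 0, 0, 0, 30],
  ],
)

```text
time_s: 5.65
eef_pos: [459.8, -297.9, 141.9]
orientation: [-0.0, 3.138, -0.002]
force: [-0.5, 0.4, -0.6]
grip_width: 36.9
```

Call:
step_arm(
  increments=[
    [0, 0, 0, 0, 0.02, 0, 30],
    [0, 0, 0, 0, 0.04, 0, 30],
    [0, 0, 0, 0, 0.04, 0, 30],
    [0, 0, 0, 0, 0.04, 0, 30],
    [0, 0, 0, 0, 0.04, 0, 30],
    [0, 0, 0, 0, 0.04, 0, 30],
    [0, 0, 0, 0, 0.04, 0, 30],
    [0, 0, 0, 0, 0.04, 0, 30],
  ],
)

```text
time_s: 6.45
eef_pos: [457.7, 4.2, 139.3]
orientation: [0.0, -3.14, 0.0]
force: [1.3, 0.0, -0.8]
grip_width: 36.4
```

```bash
python3 snap.py c top:390,215,50 scene:220,220,70
```

```text
6.55 [457.8   8.3 139.1] 36.935614557400825 18.700000000000003
```

View pics/c.png

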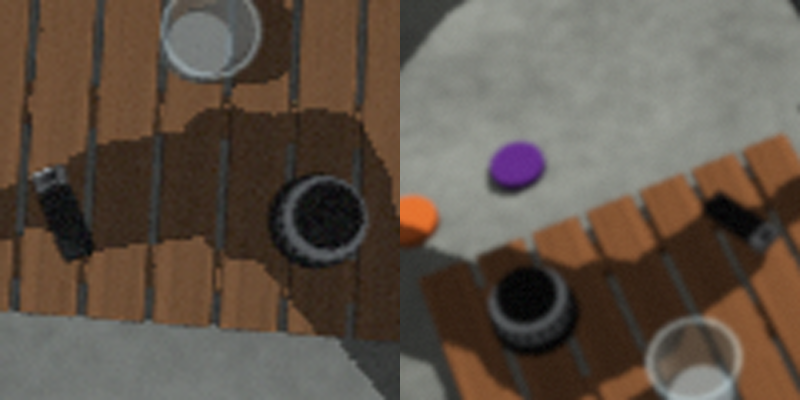

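Call:
step_arm(
  increments=[
    [0, 0, 0, 0.008, 0.04, 0, 30],
    [0, 0, 0, 0.008, 0.04, 0, 30],
    [0, 0, 0, 0.006, 0.04, 0, 30],
    [0, 0, 0, 0, 0.04, 0, 30],
    [0, 0, 0, 0, 0.04, 0, 30],
    [0, 0, 0, 0, 0.04, 0, 30],
    [0, 0, 0, 0, 0.03, 0, 30],
    [0, 0, 0, 0, 0.02, 0, 30],
  ],
)

```text
time_s: 7.35
eef_pos: [435.9, 294.5, 139.0]
orientation: [0.004, -3.14, 0.001]
force: [-0.3, 0.1, -0.7]
grip_width: 36.9
```

Call:
step_arm(
  increments=[
    [0, 0, 0, 0, 0, 0, 30],
    [0, 0, 0, 0, 0, 0, 30],
    [0, 0, 0, 0, 0, 0, 30],
  ],
)

```text
time_s: 7.65
eef_pos: [436.8, 290.6, 139.7]
orientation: [-0.003, -3.141, 0.002]
force: [-0.1, -0.3, -0.6]
grip_width: 36.8
```

```bash
python3 - <<'E'
from h import *
print(r.read_state()["eef_pos"], tri((421.1,217.9),(193.8,253.3)),atz("top",421.1,217.9,68),atz("scene",193.8,253.3,68))
E
```

```text
[436.83799553 290.64584184 139.68408517] (array([ 459.3, -298. ,   61. ]), array([0.06713925])) [ 458.5 -296.6   68. ] [ 463.8 -298.4   68. ]
```

Call:
step_arm(
  increments=[
    [0, 0, 0, 0.001, 0.01, 0.03, 30],
    [0, 0, 0, 0, 0.001, 0.03, 30],
    [0, 0, 0, 0, 0, 0.02, 30],
    [0, 0, 0, 0, 0, 0, 30],
    [0, 0, 0, 0, 0, 0, 30],
  ],
)

```text
time_s: 8.15
eef_pos: [436.2, 302.5, 60.5]
orientation: [-0.003, -3.141, 0.001]
force: [0.5, -0.4, 0.3]
grip_width: 36.7
```

```bash
python3 snap.py d scene:403,135,25 top:203,232,25
```

```text
8.25 [436.8 303.5  61.6] 36.71133608116911 18.700000000000003
```

View pics/d.png

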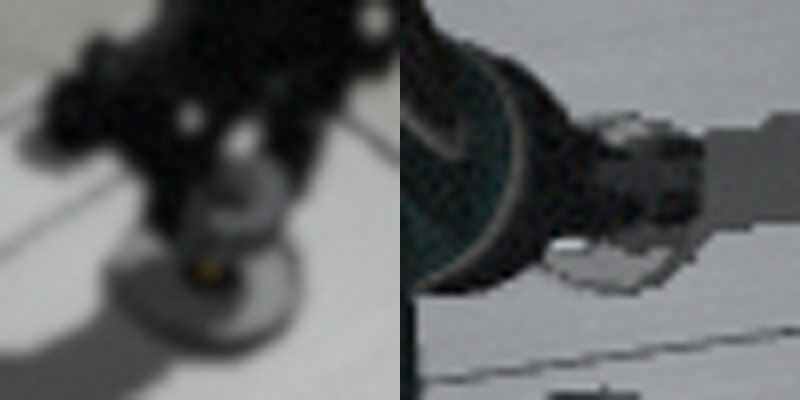

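Call:
step_arm(
  increments=[
    [0, 0, 0, 0, 0, 0.008, 30],
    [0, 0, 0, 0, 0, 0.006, 30],
    [0, 0, 0, 0, 0, 0, 30],
    [0, 0, 0, 0, 0, 0, 30],
  ],
)

```text
time_s: 8.65
eef_pos: [435.7, 303.5, 46.1]
orientation: [0.0, -3.141, 0.0]
force: [-1.0, -0.0, -0.2]
grip_width: 36.7
```

Call:
step_arm(
  increments=[
    [0, 0, 0, 0, 0, 0, 30],
    [0, 0, 0, 0, 0, 0, 30],
  ],
)

```text
time_s: 8.85
eef_pos: [435.9, 303.7, 46.4]
orientation: [-0.0, 3.141, 0.0]
force: [0.7, 0.4, -0.4]
grip_width: 37.2
```

Call:
step_arm(
  increments=[
    [0, 0, 0, 0, 0, 0, 30],
  ],
)

```text
time_s: 8.95
eef_pos: [435.9, 303.7, 46.4]
orientation: [-0.0, 3.141, 0.0]
force: [-0.1, -0.4, 0.4]
grip_width: 36.7
```

Call:
step_arm(
  increments=[
    [0, 0, 0, 0, -0.002, 0.003, 30],
    [0, 0, 0, 0, 0, 0.002, 30],
    [0, 0, 0, 0, 0, 0, 30],
  ],
)

```text
time_s: 9.25
eef_pos: [435.6, 301.3, 40.9]
orientation: [-0.0, -3.141, 0.001]
force: [0.4, 0.3, -0.8]
grip_width: 36.9
```

Call:
step_arm(
  increments=[
    [0, 0, 0, 0, 0, 0.001, 30],
    [0, 0, 0, 0, 0, 0, 30],
  ],
)

```text
time_s: 9.45
eef_pos: [435.8, 301.6, 40.2]
orientation: [0.0, -3.141, 0.0]
force: [-0.2, -0.4, -0.4]
grip_width: 36.7
```

Call:
step_arm(
  increments=[
    [0, 0, 0, 0, 0, 0.001, 30],
    [0, 0, 0, 0, 0, 0, 30],
  ],
)

```text
time_s: 9.65
eef_pos: [435.7, 301.6, 39.2]
orientation: [0.0, -3.142, 0.0]
force: [-0.2, 0.4, 0.6]
grip_width: 36.7
```

One more step, then release.

Call:
step_arm(
  increments=[
    [0, 0, 0, 0, 0, 0.001, 30],
    [0, 0, 0, 0, 0, 0, 30],
  ],
)

```text
time_s: 9.85
eef_pos: [435.8, 301.7, 38.8]
orientation: [0.0, -3.142, -0.0]
force: [-1.0, -0.5, 5.0]
grip_width: 36.6
```

Call:
step_arm(
  increments=[
    [0, 0, 0, 0, 0, 0, 46],
    [0, 0, 0, 0, 0, 0, 50],
    [0, 0, 0, 0, 0, 0, 55],
    [0, 0, 0, 0, 0, -0.01, 60],
    [0, 0, 0, 0, 0, -0.03, 65],
    [0, 0, 0, 0, 0, -0.04, 65],
  ],
)

```text
time_s: 10.45
eef_pos: [434.7, 300.7, 118.2]
orientation: [-0.0, -3.139, 0.004]
force: [1.1, 0.1, 0.4]
grip_width: 55.3
```

Call:
step_arm(
  increments=[
    [0, 0, 0, 0, -0.04, -0.02, 65],
    [0, 0, 0, 0, -0.045, 0, 65],
    [0, 0, 0, 0, -0.045, 0, 65],
    [0, 0, 0, 0, -0.045, 0, 65],
    [0, 0, 0, 0, -0.04, 0, 65],
    [0, 0, 0, 0, -0.02, 0, 65],
    [0, 0, 0, 0, 0, 0, 65],
  ],
)

```text
time_s: 11.15
eef_pos: [435.8, 63.5, 139.0]
orientation: [0.009, 3.141, -0.0]
force: [0.4, 0.3, 0.7]
grip_width: 55.3
```

```bash
python3 snap.py e top:203,232,25 scene:403,140,25
```

```text
11.25 [436.1  66.9 138.9] 55.652894174102435 18.700000000000003
```

View pics/e.png

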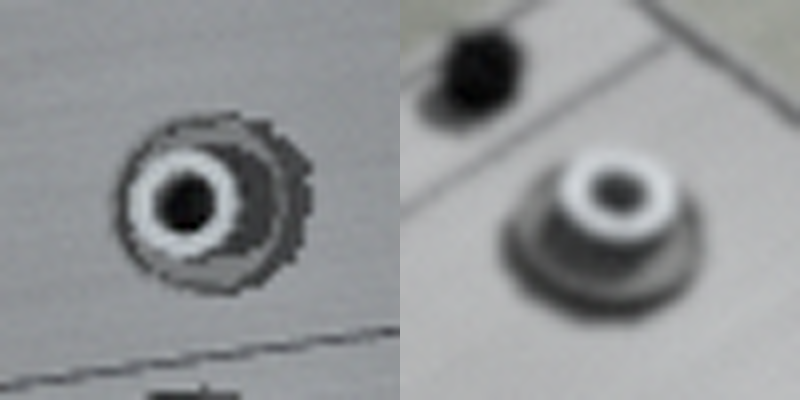

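```bash
python3 - <<'E'
from h import *
print("ring",atz("top",200.6,231.9,54),atz("scene",404.8,138.8,54),tri((200.6,231.9),(404.8,138.8)))
print("jet",atz("top",202.4,232.2,37),atz("scene",404,143.2,37))
E
```

```text
ring [435.5 301.6  54. ] [437.  302.5  54. ] (array([436. , 302.6,  52.8]), array([1.1379059]))
jet [435.8 301.2  37. ] [437.1 303.2  37. ]
```

```bash
python3 - <<'E'
from h import *
import cv2
for f in("c","e"):
  for n in("top","scene"):
    w=cloud(n,np.load(f"pics/{f}_{n}.npy")); m=(np.hypot(w[...,0]-460,w[...,1]+298)<30)&(w[...,2]>62)
    q=w[m]; v,u=np.nonzero(m); (cx,cy),rad=cv2.minEnclosingCircle(q[:,:2].astype(np.float32))
    z=np.median(q[:,2]); 
    # top face only
    t=m&(abs(w[...,2]-z)<3); vv,uu=np.nonzero(t); print(f,n,len(q),np.round([cx,cy,rad,z],1),"top-centroid",w[t].mean(0).round(1), atz(n,uu.mean(),vv.mean(),68))
E
```

```text
c top 226 [ 457.8 -298.6   23.    68.7] top-centroid [ 457.3 -297.8   68.6] [ 457.4 -297.9   68. ]
c scene 330 [ 458.7 -297.5   24.    66.8] top-centroid [ 459.8 -298.1   66.9] [ 460.5 -298.2   68. ]
e top 225 [ 457.7 -298.7   22.8   68.6] top-centroid [ 456.8 -298.5   68.5] [ 456.9 -298.6   68. ]
e scene 327 [ 458.7 -299.    23.8   67. ] top-centroid [ 459.7 -298.5   66.9] [ 460.4 -298.7   68. ]
```

Call:
step_arm(
  increments=[
    [0, 0, 0, -0.011, -0.04, 0, 72],
    [0, 0, 0, -0.011, -0.05, 0, 72],
    [0, 0, 0, 0, -0.05, 0, 72],
    [0, 0, 0, 0, -0.05, 0, 72],
    [0, 0, 0, 0, -0.05, 0, 72],
    [0, 0, 0, 0, -0.05, 0, 72],
    [0, 0, 0, 0, -0.045, 0, 72],
    [0, 0, 0, 0, -0.03, 0, 72],
  ],
)

```text
time_s: 12.05
eef_pos: [458.3, -299.4, 138.5]
orientation: [0.0, 3.141, -0.002]
force: [0.7, -0.0, 0.3]
grip_width: 61.7
```

Call:
step_arm(
  increments=[
    [0, 0, 0, 0, 0, 0.02, 72],
    [0, 0, 0, 0, 0, 0.03, 72],
    [0, 0, 0, 0, 0, 0, 72],
    [0, 0, 0, 0, 0, 0, 72],
    [0, 0, 0, 0, 0, 0, 72],
  ],
)

```text
time_s: 12.55
eef_pos: [458.9, -297.0, 89.5]
orientation: [-0.002, 3.14, -0.001]
force: [0.1, -0.8, 0.4]
grip_width: 61.6
```

Call:
step_arm(
  increments=[
    [0, 0, 0, 0, -0.0015, 0.012, 72],
    [0, 0, 0, 0, 0, 0.01, 72],
    [0, 0, 0, 0, 0, 0.007, 72],
    [0, 0, 0, 0, 0, 0.003, 72],
    [0, 0, 0, 0, 0, 0, 72],
    [0, 0, 0, 0, 0, 0, 72],
  ],
)

```text
time_s: 13.15
eef_pos: [457.6, -298.9, 56.3]
orientation: [0.0, 3.142, -0.0]
force: [-0.2, -0.4, -0.2]
grip_width: 61.4
```

Call:
step_arm(
  increments=[
    [0, 0, 0, 0, 0, 0, 62],
    [0, 0, 0, 0, 0, 0, 57],
    [0, 0, 0, 0, 0, 0, 52],
    [0, 0, 0, 0, 0, 0, 40],
    [0, 0, 0, 0, 0, 0, 40],
    [0, 0, 0, 0, 0, 0, 40],
  ],
  squeeze=30,
)

```text
time_s: 13.75
eef_pos: [457.8, -298.9, 56.8]
orientation: [0.0, 3.141, -0.0]
force: [-0.5, 1.0, 4.6]
grip_width: 44.1
```

Call:
step_arm(
  increments=[
    [0, 0, 0, 0, 0, -0.001, 40],
    [0, 0, 0, 0, 0, -0.003, 40],
    [0, 0, 0, 0, 0, 0, 40],
  ],
)

```text
time_s: 14.05
eef_pos: [457.7, -298.8, 60.5]
orientation: [-0.0, 3.141, -0.0]
force: [0.5, 0.5, -0.6]
grip_width: 44.4
```

```bash
python3 snap.py f scene:195,240,30
```

```text
14.1 [ 457.6 -298.7   60.3] 44.0684740609136 18.700000000000003
```

View pics/f.png

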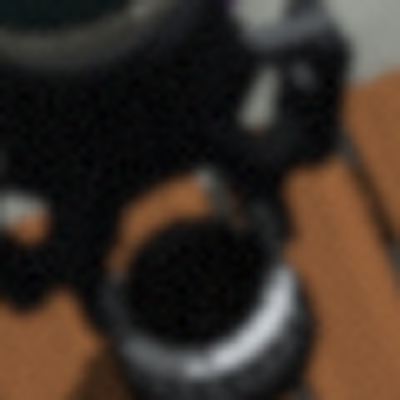

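Call:
step_arm(
  increments=[
    [0, 0, 0, 0, 0, -0.02, 40],
    [0, 0, 0, 0, 0, -0.03, 40],
    [0, 0, 0, 0, 0.02, -0.03, 40],
    [0, 0, 0, 0, 0.04, 0, 40],
    [0, 0, 0, 0, 0.04, 0, 40],
    [0, 0, 0, 0, 0.04, 0, 40],
    [0, 0, 0, 0, 0.04, 0, 40],
    [0, 0, 0, 0, 0.04, 0, 40],
  ],
)

```text
time_s: 14.9
eef_pos: [457.3, -77.2, 140.4]
orientation: [0.0, 3.141, 0.0]
force: [0.6, 0.2, -0.6]
grip_width: 44.3
```

Call:
step_arm(
  increments=[
    [0, 0, 0, 0, 0.04, 0, 40],
    [0, 0, 0, 0.006, 0.04, 0, 40],
    [0, 0, 0, 0.008, 0.04, 0, 40],
    [0, 0, 0, 0.008, 0.04, 0, 40],
    [0, 0, 0, 0, 0.04, 0, 40],
    [0, 0, 0, 0, 0.04, 0, 40],
    [0, 0, 0, 0, 0.04, 0, 40],
    [0, 0, 0, 0, 0.04, 0, 40],
  ],
)

```text
time_s: 15.7
eef_pos: [435.3, 242.8, 140.3]
orientation: [-0.0, 3.141, 0.0]
force: [0.8, -0.7, 0.9]
grip_width: 44.3
```

Call:
step_arm(
  increments=[
    [0, 0, 0, 0, 0.03, 0, 40],
    [0, 0, 0, 0, 0.02, 0, 40],
    [0, 0, 0, 0, 0.005, 0.01, 40],
    [0, 0, 0, 0, 0, 0.03, 40],
    [0, 0, 0, 0, 0, 0.02, 40],
    [0, 0, 0, 0, 0, 0, 40],
    [0, 0, 0, 0, 0, 0, 40],
    [0, 0, 0, 0, 0, 0, 40],
  ],
)

```text
time_s: 16.5
eef_pos: [436.4, 296.0, 81.2]
orientation: [0.001, 3.14, 0.001]
force: [-0.2, -0.3, 0.3]
grip_width: 44.1
```

Call:
step_arm(
  increments=[
    [0, 0, 0, 0.0008, 0.0055, 0.01, 40],
    [0, 0, 0, 0, 0, 0.009, 40],
    [0, 0, 0, 0, 0, 0, 40],
    [0, 0, 0, 0, 0, 0, 40],
    [0, 0, 0, 0, 0, 0, 40],
  ],
)

```text
time_s: 17.0
eef_pos: [434.9, 301.7, 61.4]
orientation: [0.0, 3.141, 0.0]
force: [-0.2, 0.7, -0.5]
grip_width: 44.4
```

Call:
step_arm(
  increments=[
    [0, 0, 0, 0, 0, 0.002, 40],
    [0, 0, 0, 0, 0, 0.002, 40],
    [0, 0, 0, 0, 0, 0, 40],
    [0, 0, 0, 0, 0, 0, 40],
  ],
)

```text
time_s: 17.4
eef_pos: [434.7, 301.7, 57.3]
orientation: [-0.0, -3.142, 0.0]
force: [-0.4, 0.2, -1.0]
grip_width: 44.2
```

Call:
step_arm(
  increments=[
    [0, 0, 0, -0.0008, 0, 0.001, 40],
    [0, 0, 0, 0, 0, 0.001, 40],
    [0, 0, 0, 0, 0, 0, 40],
  ],
)

```text
time_s: 17.7
eef_pos: [435.5, 301.7, 55.2]
orientation: [0.0, -3.141, 0.0]
force: [0.8, 0.2, -1.3]
grip_width: 44.5
```

Call:
step_arm(
  increments=[
    [0, 0, 0, 0, 0, 0.0007, 40],
    [0, 0, 0, 0, 0, 0, 40],
  ],
)

```text
time_s: 17.9
eef_pos: [435.6, 301.8, 54.9]
orientation: [-0.0, 3.142, 0.0]
force: [-1.7, -1.9, 2.7]
grip_width: 44.3
```

Contact; release slowly and retreat.

Call:
step_arm(
  increments=[
    [0, 0, 0, 0, 0, 0, 53],
    [0, 0, 0, 0, 0, 0, 56],
    [0, 0, 0, 0, 0, 0, 62],
    [0, 0, 0, 0, 0, 0, 68],
    [0, 0, 0, 0, 0, -0.02, 75],
    [0, 0, 0, 0, 0, -0.03, 80],
    [0, 0, 0, 0, 0, -0.035, 80],
  ],
)

```text
time_s: 18.6
eef_pos: [434.8, 301.2, 139.6]
orientation: [0.0, -3.14, 0.003]
force: [0.7, -0.3, 0.1]
grip_width: 68.2
```

Call:
step_arm(
  increments=[
    [0, 0, 0, 0, -0.04, 0, 80],
    [0, 0, 0, 0, -0.05, 0, 80],
    [0, 0, 0, 0, -0.05, 0, 80],
    [0, 0, 0, 0, -0.05, 0, 80],
    [0, 0, 0, -0.01, -0.05, 0, 80],
    [0, 0, 0, -0.012, -0.05, 0, 80],
    [0, 0, 0, 0, -0.05, 0, 80],
    [0, 0, 0, 0, -0.03, 0, 80],
  ],
)

```text
time_s: 19.4
eef_pos: [456.8, -69.9, 139.9]
orientation: [0.007, 3.141, -0.002]
force: [-0.4, -0.4, -0.1]
grip_width: 68.2
```

```bash
python3 snap.py g top:203,232,25 scene:403,140,25; cat > cl.py <<'E'
import sys
from h import *
import cv2
def ana(f,x,y,R,zlo):
  for n in("top","scene"):
    w=cloud(n,np.load(f"pics/{f}_{n}.npy")); m=(np.hypot(w[...,0]-x,w[...,1]-y)<R)&(w[...,2]>zlo)
    q=w[m]; (cx,cy),rad=cv2.minEnclosingCircle(q[:,:2].astype(np.float32)); z=np.median(q[:,2])
    t=m&(abs(w[...,2]-z)<3); print(f,n,len(q),np.round([cx,cy,rad,z],1),"top",w[t].mean(0).round(1))
ana(sys.argv[1],*map(float,sys.argv[2:]))
E
python3 cl.py g 436 302 32 58;python3 cl.py g 460 -298 36 50;
```

```text
19.5 [456.8 -70.7 139.9] 68.32066240612653 18.700000000000003
g top 225 [435.5 301.8  23.1  65.9] top [436.  301.6  66. ]
g scene 213 [438.1 301.8  24.9  65.1] top [438.3 300.5  65.2]
g top 219 [ 456.8 -297.7   29.4   56.3] top [ 456.  -297.4   56.3]
g scene 331 [ 458.7 -298.1   29.7   54.7] top [ 459.5 -297.5   54.6]
```

View pics/g.png

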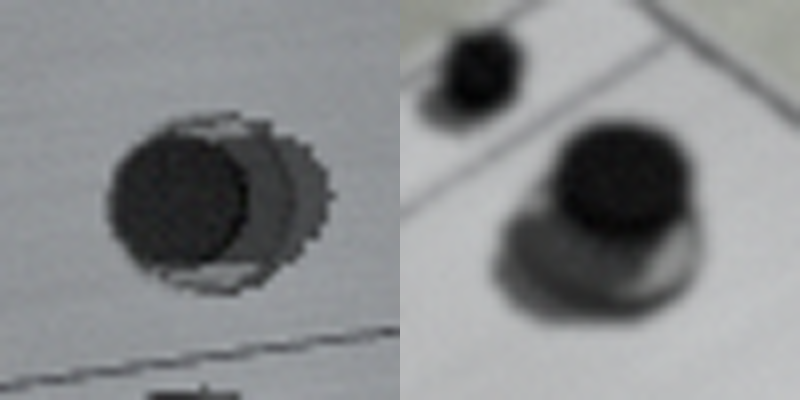

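Call:
step_arm(
  increments=[
    [0, 0, 0, 0, -0.05, 0, 80],
    [0, 0, 0, 0, -0.05, 0, 80],
    [0, 0, 0, 0, -0.05, 0, 80],
    [0, 0, 0, 0, -0.04, 0, 80],
    [0, 0, 0, 0, -0.03, 0, 80],
    [0, 0, 0, 0, -0.007, 0.02, 80],
    [0, 0, 0, 0, 0, 0.03, 80],
    [0, 0, 0, 0, 0, 0.01, 80],
  ],
)

```text
time_s: 20.3
eef_pos: [455.9, -291.2, 77.2]
orientation: [0.001, -3.138, -0.004]
force: [0.2, 0.7, 0.3]
grip_width: 68.6
```

Call:
step_arm(
  increments=[
    [0, 0, 0, 0, 0, 0, 80],
    [0, 0, 0, 0, 0, 0, 80],
    [0, 0, 0, 0, 0, 0, 80],
  ],
)

```text
time_s: 20.6
eef_pos: [458.0, -292.9, 80.8]
orientation: [-0.001, 3.14, -0.001]
force: [0.1, 1.1, -0.1]
grip_width: 68.2
```

Call:
step_arm(
  increments=[
    [0, 0, 0, 0.001, -0.005, 0.005, 80],
    [0, 0, 0, 0, 0, 0.01, 80],
    [0, 0, 0, 0, 0, 0, 80],
    [0, 0, 0, 0, 0, 0, 80],
  ],
)

```text
time_s: 21.0
eef_pos: [455.7, -297.8, 64.1]
orientation: [-0.0, -3.141, -0.001]
force: [0.0, -0.2, -0.0]
grip_width: 68.5
```

Call:
step_arm(
  increments=[
    [0, 0, 0, 0, 0, 0.01, 80],
    [0, 0, 0, 0, 0, 0.01, 80],
    [0, 0, 0, 0, 0, 0.005, 80],
    [0, 0, 0, 0, 0, 0, 80],
    [0, 0, 0, 0, 0, 0, 80],
  ],
)

```text
time_s: 21.5
eef_pos: [455.9, -297.9, 39.3]
orientation: [-0.0, -3.141, -0.0]
force: [0.1, -0.2, -0.4]
grip_width: 68.4
```

Call:
step_arm(
  increments=[
    [0, 0, 0, 0, 0, 0, 74],
    [0, 0, 0, 0, 0, 0, 70],
    [0, 0, 0, 0, 0, 0, 66],
    [0, 0, 0, 0, 0, 0, 55],
    [0, 0, 0, 0, 0, 0, 55],
    [0, 0, 0, 0, 0, 0, 55],
  ],
)

```text
time_s: 22.1
eef_pos: [456.3, -298.0, 40.3]
orientation: [-0.0, 3.141, -0.0]
force: [-1.0, 1.1, 5.0]
grip_width: 56.3
```

Call:
step_arm(
  increments=[
    [0, 0, 0, 0, 0, -0.002, 55],
    [0, 0, 0, 0, 0, -0.01, 55],
    [0, 0, 0, 0, 0, -0.03, 55],
    [0, 0, 0, 0, 0, -0.03, 55],
    [0, 0, 0, 0, 0.02, -0.02, 55],
    [0, 0, 0, 0, 0.04, 0, 55],
    [0, 0, 0, 0, 0.04, 0, 55],
    [0, 0, 0, 0, 0.04, 0, 55],
  ],
)

```text
time_s: 22.9
eef_pos: [455.9, -156.6, 132.4]
orientation: [0.001, 3.14, 0.0]
force: [0.6, -0.0, -1.9]
grip_width: 56.5
```

Call:
step_arm(
  increments=[
    [0, 0, 0, 0.002, 0.04, 0, 55],
    [0, 0, 0, 0, 0.04, 0, 55],
    [0, 0, 0, 0, 0.04, 0, 55],
    [0, 0, 0, 0, 0.04, 0, 55],
    [0, 0, 0, 0, 0.04, 0, 55],
    [0, 0, 0, 0, 0.04, 0, 55],
    [0, 0, 0, 0, 0.025, 0, 55],
    [0, 0, 0, 0, 0.01, 0, 55],
  ],
)

```text
time_s: 23.7
eef_pos: [453.8, 120.0, 132.0]
orientation: [-0.007, 3.141, 0.001]
force: [-0.2, -0.1, -0.9]
grip_width: 56.5
```

Call:
step_arm(
  increments=[
    [0, 0, 0, 0, 0, 0.03, 55],
    [0, 0, 0, 0, 0, 0.03, 55],
    [0, 0, 0, 0, 0, 0.01, 55],
    [0, 0, 0, 0, 0, 0, 55],
    [0, 0, 0, 0, 0, 0, 55],
    [0, 0, 0, 0, 0, 0, 55],
  ],
)

```text
time_s: 24.3
eef_pos: [455.1, 117.0, 62.8]
orientation: [0.001, 3.139, 0.001]
force: [-0.2, -1.0, -0.4]
grip_width: 56.5
```

Call:
step_arm(
  increments=[
    [0, 0, 0, 0, 0, 0.01, 55],
    [0, 0, 0, 0, 0, 0.006, 55],
    [0, 0, 0, 0, 0, 0, 55],
    [0, 0, 0, 0, 0, 0, 55],
  ],
)

```text
time_s: 24.7
eef_pos: [453.8, 117.0, 45.3]
orientation: [0.0, -3.141, 0.0]
force: [-0.0, -0.2, -0.9]
grip_width: 56.4
```

```bash
python3 snap.py i scene:350,172,30 top:420,219,30;python3 cl.py i 460 -298 40 28
```

```text
24.8 [454.1 117.1  45.6] 56.41759548887714 18.700000000000003
i top 446 [ 455.9 -296.5   33.7   34.4] top [ 456.4 -297.2   34.4]
i scene 645 [ 459.4 -298.2   34.3   33. ] top [ 459.3 -297.4   33. ]
```

View pics/i.png

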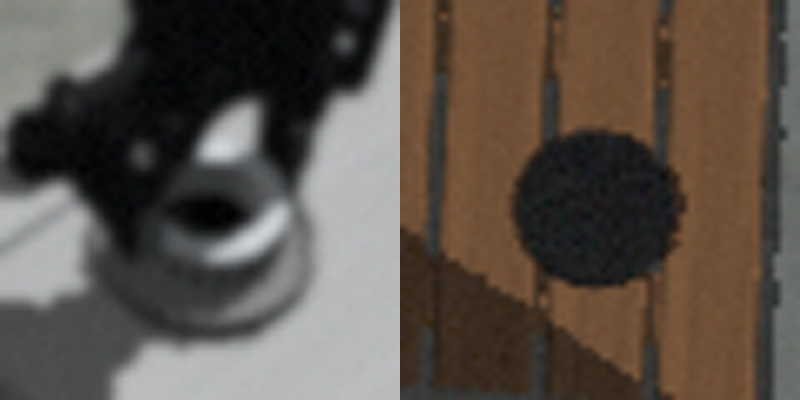

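Call:
step_arm(
  increments=[
    [0, 0, 0, 0, 0, 0.001, 55],
    [0, 0, 0, 0, 0, 0.001, 55],
    [0, 0, 0, 0, 0, 0, 55],
  ],
)

```text
time_s: 25.1
eef_pos: [454.0, 117.1, 43.5]
orientation: [0.0, -3.142, -0.0]
force: [0.7, -0.7, -0.5]
grip_width: 56.4
```

Call:
step_arm(
  increments=[
    [0, 0, 0, 0, 0, 0.0008, 55],
    [0, 0, 0, 0, 0, 0, 55],
  ],
)

```text
time_s: 25.3
eef_pos: [454.0, 117.1, 42.7]
orientation: [0.0, -3.142, 0.0]
force: [0.1, -0.5, -0.7]
grip_width: 56.6
```

Call:
step_arm(
  increments=[
    [0, 0, 0, 0, 0, 0.0006, 55],
    [0, 0, 0, 0, 0, 0, 55],
  ],
)

```text
time_s: 25.5
eef_pos: [454.1, 117.1, 42.3]
orientation: [-0.0, 3.142, 0.0]
force: [-0.7, 0.4, 0.3]
grip_width: 56.7
```

Call:
step_arm(
  increments=[
    [0, 0, 0, 0, 0, 0.0005, 55],
    [0, 0, 0, 0, 0, 0, 55],
  ],
)

```text
time_s: 25.7
eef_pos: [454.1, 117.1, 42.2]
orientation: [0.0, 3.142, 0.001]
force: [-1.8, -0.9, 7.6]
grip_width: 56.9
```

Call:
step_arm(
  increments=[
    [0, 0, 0, 0, 0, 0, 67],
    [0, 0, 0, 0, 0, 0, 70],
    [0, 0, 0, 0, 0, 0, 75],
    [0, 0, 0, 0, 0, 0, 80],
    [0, 0, 0, 0, 0, -0.02, 85],
    [0, 0, 0, 0, 0, -0.03, 90],
    [0, 0, 0, 0, 0, -0.04, 92],
  ],
)

```text
time_s: 26.4
eef_pos: [452.8, 116.6, 131.4]
orientation: [-0.0, -3.138, 0.003]
force: [-0.1, 0.4, 0.5]
grip_width: 78.5
```

Call:
step_arm(
  increments=[
    [0, 0, 0, 0, -0.04, 0, 92],
    [0, 0, 0, 0, -0.05, 0, 92],
    [0, 0, 0, 0, -0.05, 0, 92],
    [0, 0, 0, 0, -0.05, 0, 92],
    [0, 0, 0, 0, -0.05, 0, 92],
    [0, 0, 0, 0, -0.04, 0, 92],
    [0, 0, 0, 0, -0.02, 0, 92],
  ],
)

```text
time_s: 27.1
eef_pos: [453.4, -187.1, 131.9]
orientation: [0.008, 3.141, -0.003]
force: [0.5, -0.4, -0.2]
grip_width: 78.8
```

```bash
python3 snap.py j top:269,224,25 scene:350,175,25; python3 cl.py j 454.5 117.5 34 47
```

```text
27.2 [ 453.5 -186.5  131.8] 78.43152134184253 18.700000000000003
j top 224 [454.6 117.3  29.4  57.8] top [453.1 117.7  58. ]
j scene 293 [456.7 118.1  30.6  56.3] top [456.7 116.6  56.7]
```

View pics/j.png

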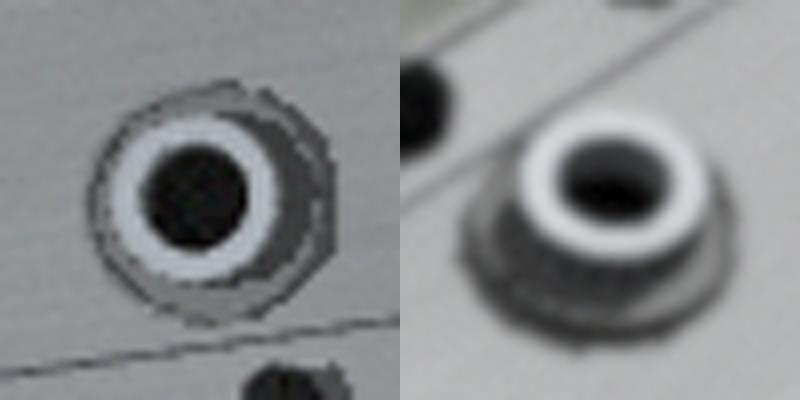

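```bash
python3 - <<'E'
from h import *
print("mring",atz("top",267.7,223.3,58),atz("scene",351.2,172.7,58))
print("mcup",atz("top",268.8,224,37),atz("scene",350.6,177.25,37))
print("mcap",atz("top",419.3,219.8,34))
E
```

```text
mring [454.4 117.6  58. ] [457.2 117.6  58. ]
mcup [454.3 117.1  37. ] [455.  119.2  37. ]
mcap [ 456.5 -298.9   34. ]
```

```bash
python3 - <<'E'
from h import *
import cv2
out=[]
for n,l in(("top",[(435.5,301.7,31,28),(454.5,117.5,41,38)]),("scene",[(437.2,302.3,31,28),(456.9,117.8,41,38)])):
    im=cv2.imread(f"pics/{n}0.png"); K,E=P(n); row=[]
    for x,y,R,ri in l:
        c=K@(E[:3,:3]@np.array([x,y,38])+E[:3,3]); u,v=(c[:2]/c[2]).astype(int); h=20;k=15
        p=cv2.resize(im[v-h:v+h,u-h:u+h],(400,400),interpolation=cv2.INTER_CUBIC)[:300] if 0 else cv2.resize(im[v-h:v+h,u-h:u+h],(300,300),interpolation=cv2.INTER_CUBIC)
        s=300/(2*h); t=np.linspace(0,2*np.pi,100)
        for rr,z,col in((R,40,(0,0,255)),(R,30,(0,200,255)),(ri,40,(0,255,0))):
            w=np.stack([x+rr*np.cos(t),y+rr*np.sin(t),t*0+z]); q=K@(E[:3,:3]@w+E[:3,3:]); q=q[:2]/q[2]
            q=((q-[[u-h],[v-h]]+.5)*s-.5).T.astype(np.int32); cv2.polylines(p,[q[:,None]],False,col,1)
        row.append(p)
    out.append(np.hstack(row))
cv2.imwrite("pics/ov.png",np.vstack(out))
E
```

```text
(no output)
```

View pics/ov.png

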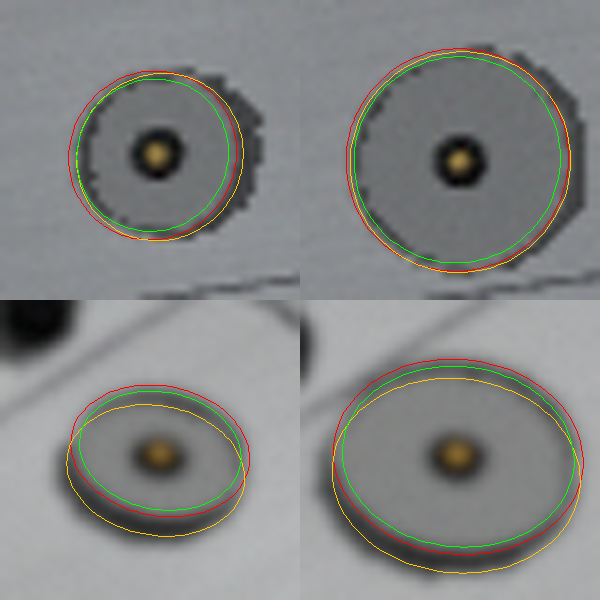

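Call:
step_arm(
  increments=[
    [0, 0, 0, -0.002, -0.04, 0, 92],
    [0, 0, 0, 0, -0.04, 0, 92],
    [0, 0, 0, 0, -0.03, 0.01, 92],
    [0, 0, 0, 0, 0, 0.03, 92],
    [0, 0, 0, 0, 0, 0.03, 92],
    [0, 0, 0, 0, 0, 0, 92],
    [0, 0, 0, 0, 0, 0, 92],
    [0, 0, 0, 0, 0, 0, 92],
  ],
)

```text
time_s: 28.0
eef_pos: [457.2, -292.7, 63.0]
orientation: [-0.002, 3.14, -0.001]
force: [0.4, 0.2, 0.8]
grip_width: 79.1
```

Call:
step_arm(
  increments=[
    [0, 0, 0, 0, -0.0055, 0.005, 92],
    [0, 0, 0, 0, 0, 0.01, 92],
    [0, 0, 0, 0, 0, 0.008, 92],
    [0, 0, 0, 0, 0, 0, 92],
    [0, 0, 0, 0, 0, 0, 92],
  ],
)

```text
time_s: 28.5
eef_pos: [455.7, -298.3, 38.3]
orientation: [-0.0, -3.141, -0.001]
force: [0.0, 0.1, -0.3]
grip_width: 78.5
```

Call:
step_arm(
  increments=[
    [0, 0, 0, 0, 0, 0.008, 92],
    [0, 0, 0, 0, 0, 0.006, 92],
    [0, 0, 0, 0, 0, 0.002, 92],
    [0, 0, 0, 0, 0, 0, 92],
    [0, 0, 0, 0, 0, 0, 92],
  ],
)

```text
time_s: 29.0
eef_pos: [456.1, -298.5, 22.7]
orientation: [0.0, 3.142, -0.0]
force: [0.3, 0.2, 0.2]
grip_width: 78.0
```

Call:
step_arm(
  increments=[
    [0, 0, 0, 0, 0, 0.002, 86],
    [0, 0, 0, 0, 0, 0, 82],
    [0, 0, 0, 0, 0, 0, 78],
    [0, 0, 0, 0, 0, 0, 74],
    [0, 0, 0, 0, 0, 0, 65],
    [0, 0, 0, 0, 0, 0, 65],
    [0, 0, 0, 0, 0, 0, 65],
  ],
  squeeze=40,
)

```text
time_s: 29.7
eef_pos: [456.1, -298.3, 21.3]
orientation: [-0.0, 3.141, 0.001]
force: [-1.9, 0.4, 5.4]
grip_width: 63.9
```

Call:
step_arm(
  increments=[
    [0, 0, 0, 0, 0, -0.002, 65],
    [0, 0, 0, 0, 0, -0.005, 65],
    [0, 0, 0, 0, 0, -0.02, 65],
    [0, 0, 0, 0, 0, -0.035, 65],
    [0, 0, 0, 0, 0, -0.04, 65],
    [0, 0, 0, 0, 0, -0.02, 65],
    [0, 0, 0, 0, 0, 0, 65],
  ],
)

```text
time_s: 30.4
eef_pos: [457.8, -299.5, 145.8]
orientation: [0.0, 3.136, -0.004]
force: [0.7, 0.4, -2.8]
grip_width: 63.5
```

Call:
step_arm(
  increments=[
    [0, 0, 0, 0, 0.02, 0, 65],
    [0, 0, 0, 0, 0.04, 0, 65],
    [0, 0, 0, 0, 0.04, 0, 65],
    [0, 0, 0, 0, 0.04, 0, 65],
    [0, 0, 0, 0, 0.04, 0, 65],
    [0, 0, 0, 0, 0.04, 0, 65],
    [0, 0, 0, 0.002, 0.04, 0, 65],
    [0, 0, 0, 0, 0.04, 0, 65],
  ],
)

```text
time_s: 31.2
eef_pos: [452.5, 3.2, 141.5]
orientation: [-0.0, -3.139, 0.0]
force: [1.1, 0.8, -2.4]
grip_width: 64.1
```

Call:
step_arm(
  increments=[
    [0, 0, 0, 0, 0.04, 0, 65],
    [0, 0, 0, 0, 0.04, 0, 65],
    [0, 0, 0, 0, 0.025, 0, 65],
    [0, 0, 0, 0, 0.01, 0.01, 65],
    [0, 0, 0, 0, 0, 0.03, 65],
    [0, 0, 0, 0, 0, 0.03, 65],
    [0, 0, 0, 0, 0, 0, 65],
    [0, 0, 0, 0, 0, 0, 65],
  ],
)

```text
time_s: 32.0
eef_pos: [453.3, 115.2, 71.9]
orientation: [-0.003, -3.139, 0.003]
force: [0.9, 0.2, -2.8]
grip_width: 63.7
```

Call:
step_arm(
  increments=[
    [0, 0, 0, 0, 0, 0.005, 65],
    [0, 0, 0, 0, 0, 0, 65],
    [0, 0, 0, 0, 0, 0, 65],
  ],
)

```text
time_s: 32.3
eef_pos: [454.6, 116.6, 68.4]
orientation: [0.0, 3.14, 0.001]
force: [1.0, 0.8, -2.1]
grip_width: 63.7
```

Call:
step_arm(
  increments=[
    [0, 0, 0, 0, 0, 0.004, 65],
    [0, 0, 0, 0, 0, 0.003, 65],
    [0, 0, 0, 0, 0, 0.001, 65],
    [0, 0, 0, 0, 0, 0, 65],
    [0, 0, 0, 0, 0, 0, 65],
  ],
)

```text
time_s: 32.8
eef_pos: [454.0, 116.6, 59.6]
orientation: [0.0, -3.142, 0.0]
force: [0.1, -0.5, -2.0]
grip_width: 63.9
```

Call:
step_arm(
  increments=[
    [0, 0, 0, 0, 0.0006, 0.001, 65],
    [0, 0, 0, 0, 0, 0.0007, 65],
    [0, 0, 0, 0, 0, 0, 65],
  ],
)

```text
time_s: 33.1
eef_pos: [453.9, 117.2, 57.9]
orientation: [0.0, -3.141, 0.0]
force: [0.5, -0.5, -2.9]
grip_width: 63.5
```

Call:
step_arm(
  increments=[
    [0, 0, 0, 0, 0, 0.0006, 65],
    [0, 0, 0, 0, 0, 0, 65],
  ],
)

```text
time_s: 33.3
eef_pos: [454.1, 117.2, 57.4]
orientation: [-0.0, 3.141, 0.0]
force: [-0.2, 0.2, -1.0]
grip_width: 63.8
```

Call:
step_arm(
  increments=[
    [0, 0, 0, 0, 0, 0.0004, 65],
    [0, 0, 0, 0, 0, 0, 65],
  ],
)

```text
time_s: 33.5
eef_pos: [454.1, 117.2, 57.4]
orientation: [0.0, 3.142, 0.0]
force: [-1.4, 0.0, 5.0]
grip_width: 64.1
```

Call:
step_arm(
  increments=[
    [0, 0, 0, 0, 0, 0, 75],
    [0, 0, 0, 0, 0, 0, 78],
    [0, 0, 0, 0, 0, 0, 84],
    [0, 0, 0, 0, 0, 0, 92],
    [0, 0, 0, 0, 0, -0.02, 95],
    [0, 0, 0, 0, 0, -0.03, 95],
    [0, 0, 0, 0, 0, -0.04, 95],
  ],
)

```text
time_s: 34.2
eef_pos: [452.9, 116.7, 146.8]
orientation: [-0.0, -3.139, 0.003]
force: [1.5, 0.3, 0.3]
grip_width: 81.1
```

Call:
step_arm(
  increments=[
    [0, 0, 0, 0, -0.04, 0, 95],
    [0, 0, 0, 0, -0.05, 0, 95],
    [0, 0, 0, 0, -0.05, 0, 95],
    [0, 0, 0, 0, -0.05, 0, 95],
    [0, 0, 0, 0, -0.03, 0, 95],
    [0, 0, 0, 0, 0, 0, 95],
    [0, 0, 0, 0, 0, 0, 95],
  ],
)

```text
time_s: 34.9
eef_pos: [453.9, -103.1, 146.9]
orientation: [-0.003, -3.141, -0.0]
force: [-0.8, 0.1, -0.3]
grip_width: 81.0
```

```bash
python3 snap.py k top:240,220,50 scene:375,165,50; python3 cl.py k 454.5 117.5 40 60; python3 cl.py k 436 302 32 56
```

```text
35.0 [ 454.  -101.5  146.8] 81.09484282342757 18.700000000000003
k top 463 [455.2 117.8  33.1  70.1] top [455.6 117.4  70.2]
k scene 502 [458.1 118.5  35.5  69.1] top [457.7 116.3  69.2]
k top 230 [436.  301.3  23.2  66.1] top [434.8 300.7  66.2]
k scene 225 [437.3 301.6  23.8  64.8] top [437.5 301.1  65.2]
```

View pics/k.png

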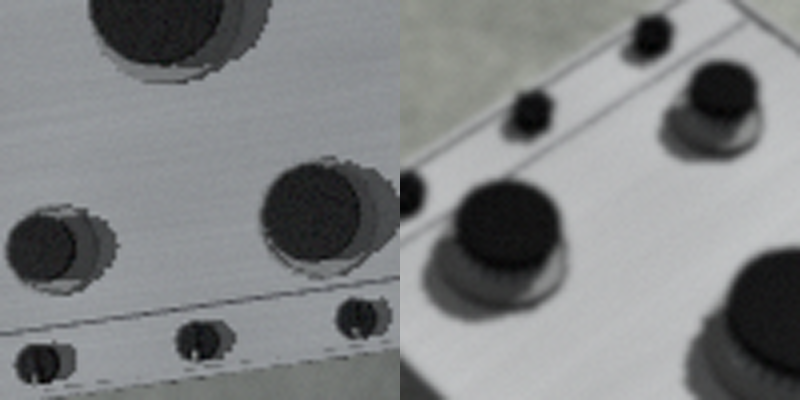

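```bash
python3 -c "
from station import r
print(r.close_job())"
```

```text
the job is handed in; nothing more can be done
None
```

Both burners are back together, in the order you asked: small ring, small cap, medium ring, medium cap. The job was handed in at about 35 s with the gripper clear. I never went near the jar, the lighter, the brush or the orange and purple discs.

- **Small burner:** the top camera puts the small ring about 0.5 mm off the cup centre and the small cap within about 1 mm of the ring. The cap top reads 66 mm, as expected.
- **Medium burner:** the top camera puts the medium ring about 0.5 mm off the cup centre and the medium cap about 0.8 mm off the ring. The cap top reads 70 mm, as expected. The highest wrist force I read was about 8 N, during set-down.
- **Disagreement:** the scene camera reads 1–3 mm more in x than the top camera throughout, about its stated calibration error. It also puts the medium ring about 2 mm off the cup centre in x and 1.5 mm in y. Drawing the cup outlines on both pictures showed the rings centred to within about 1 mm, so I left them as placed.

I did not take a close last picture of the rack. Its objects looked undisturbed whenever they came into view.

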